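# Load caliper pistons and latch the blow-off tray

## Task

Stand every caliper piston on the bench mouth down over an air spigot of the blow-off tray, one to a spigot and fully down on the tray. Then pull up the index plunger behind the tray and twist it clockwise into its rest notch so that it stays retracted; last, lift the latch bar by its handle, run the tray fully home into the hood, and let the bar drop into the notch of its keeper. Leave the other parts on the bench where they are.

Things in the scene. Friction and masses are not known exactly. Their poses are not given: they have to be found in the camera images.
- piston1: a caliper piston: plain steel cup 38 mm in diameter and 34 mm tall, standing mouth down on the bench (smooth closed crown on top, a dark dust-boot groove 21 to 25 mm above the mouth); bore 30 mm wide and 29 mm deep, 0.13 kg. Origin: centre of the open mouth, i.e. its underside; z up through the crown. It may be absent from a start
- piston2: a caliper piston: plain steel cup 38 mm in diameter and 34 mm tall, standing mouth down on the bench (smooth closed crown on top, a dark dust-boot groove 21 to 25 mm above the mouth); bore 30 mm wide and 29 mm deep, 0.13 kg. Origin: centre of the open mouth, i.e. its underside; z up through the crown. It may be absent from a start
- piston3: a caliper piston: plain steel cup 38 mm in diameter and 34 mm tall, standing mouth down on the bench (smooth closed crown on top, a dark dust-boot groove 21 to 25 mm above the mouth); bore 30 mm wide and 29 mm deep, 0.13 kg. Origin: centre of the open mouth, i.e. its underside; z up through the crown. It may be absent from a start
- piston4: a caliper piston: plain steel cup 38 mm in diameter and 34 mm tall, standing mouth down on the bench (smooth closed crown on top, a dark dust-boot groove 21 to 25 mm above the mouth); bore 30 mm wide and 29 mm deep, 0.13 kg. Origin: centre of the open mouth, i.e. its underside; z up through the crown. It may be absent from a start
- piston5: a caliper piston: plain steel cup 38 mm in diameter and 34 mm tall, standing mouth down on the bench (smooth closed crown on top, a dark dust-boot groove 21 to 25 mm above the mouth); bore 30 mm wide and 29 mm deep, 0.13 kg. Origin: centre of the open mouth, i.e. its underside; z up through the crown. It may be absent from a start
- spigot1 (a point): air spigot of the blow-off tray: upright brass peg 16 mm thick, 14 mm tall, the top 5 mm tapered to 10 mm. Point: its foot on the tray floor, 30 mm above the bench. Six spigots, 2 rows of 3, 66 mm apart both ways. Axes of the station: y is the way the tray runs into the hood, x across, away from the latch handle, z up. A rim 6 mm high surrounds the 196 x 130 mm tray floor
- spigot2 (a point): middle spigot of the row next to the hood (1 to 3 along x); same shape, point and axes as spigot1. At the loading position the mouth of the clear-sided hood lies 67 mm further along y than this row; the hood's top is 86 mm above the bench, with one brass air pipe on it up to 100 mm
- spigot3 (a point): spigot of the row next to the hood; same shape, point and axes as spigot1
- spigot4 (a point): spigot of the row at the trailing end, near the latch bar (4 to 6 along x); same shape, point and axes as spigot1
- spigot5 (a point): spigot of the row at the trailing end, near the latch bar (4 to 6 along x); same shape, point and axes as spigot1
- spigot6 (a point): spigot of the row at the trailing end, near the latch bar (4 to 6 along x); same shape, point and axes as spigot1
- tray (a joint): how far the tray has run along its rails towards the hood, m: 0 at the loading position (where the index plunger holds it), 0.166 fully home against its stop inside the hood. It slides with about 2 N of friction and stays where it is left
- plunger_knob (a point): centre of the black round knob of the index plunger, 28 mm in diameter and 23 mm tall (so its top is 11.5 mm above this point), upright on a bracket behind the tray; 80 mm above the bench when the pin is down. Steel collar close below it. Its z axis is up; the knob turns about it
- plunger_lift (a joint): how far the plunger pin is pulled up, m: 0 pin down in the tray's hole (tray locked), 0.0145 at the upper stop; sprung down with 6 N at 0, 13 N at the top. It must be above about 0.011 to be twisted; resting in the rest notch it reads about 0.008 and the pin is clear of the tray
- plunger_twist (a joint): how far the plunger knob is twisted clockwise seen from above, rad: 0 with the cross pin over its slot, where the pin can drop; 1.31 at the stop. Pulled up, it can be turned; the rest notch lies between about 1.06 and 1.31, and lowered there it stays retracted
- latch_grip (a point): middle of the upright black round handle of the latch bar: 18 mm thick, 36 mm tall (18 mm above and below this point), 72 mm above the bench when the bar lies down. It stands on the free end of the bar, which is pivoted on the tray 230 mm away towards +x and 27 mm lower, so the handle swings straight up. The bar travels with the tray; pushing the handle along y runs the tray
- latch_bar (a joint): angle of the latch bar (flat steel 8 mm thick, 14 mm high, 0.26 kg, lying across the trailing end of the tray along station x), rad: 0 lying down, on its rest lug or in the keeper notch; grows as the handle is lifted, at most 0.8; from 0.08 it is clear of the keeper nose. Let go, it falls back by its weight
- keeper_notch (a point): centre of the notch floor of the keeper, a dark steel upstand on the base plate beside the hood mouth. Along y: nose 20 mm long, upright faces, top 52 mm above the bench; notch 12 mm wide for the 8 mm bar; back stop, top 66 mm. The lying bar's underside is 38 mm above the bench, so it must be lifted over the nose; with the tray fully home the bar is straight over the notch
- spacer: bystander: white nylon ring spacer, 30 mm diameter, 14 mm hole, 18 mm high, lying on the bench on the robot's side of the hood; origin: centre of its underside. Leave alone
- wedge_pin: bystander: blued steel wedge pin 67 mm long, 12 mm high, lying on the bench on the far side of the station; origin: underside. Leave alone
- pad_shim: bystander: flat rusty pad shim 52 x 90 x 4 mm lying on the bench on the far side of the station; origin: underside. Leave alone
- socket_fixture: bystander bolted to the bench: round twist-lock steel socket fixture 68 mm across, holding an upright caliper stud, 62 mm tall in all; origin: centre of its underside
Things that resemble listed ones, but are neither listed nor needed, are in the scene too. What is shaped like the piston4 but blue or orange is not meant.

How it is judged:
By the outcome, as a careful person would: the job done as asked, in the order asked, and still so for the second after the job is handed in, with the robot touching nothing.
Of piston1, piston2, piston3, piston4, piston5 only 3 to 5 are there at a start; the rules pass over those that are not, and their reading is None.
At some moment in a run one of piston1, piston2, piston3, piston4, piston5 may be knocked a few centimetres aside while the robot is not near it.
It also fails if it takes over 210 s, if anything falls off the work surface, if the arm or the gripper's body presses on something with over 40 N, if the wrist force passes 120 N, or if a joint passes its speed limit or range.

## Robot

A 6-joint arm with a two-finger parallel gripper is mounted at the origin on the work surface. World frame = base frame: x ahead of the robot, y to its left, z up, the work surface at z = 0. Lengths are in mm, angles in rad, forces in N, time in s.
With the tool pointing down it reaches from about 350 to 875 mm from the base axis. Payload 4.2 kg.
Tool frame: the origin (TCP) lies at the very end of the fingers, on their centre line; the grasp point (between the pads) lies 19 mm behind it (arm.grip_point_offset is the distance from the TCP to the grasp point, in mm); z points along the fingers, y is the direction in which the jaws open and shut (so a half turn about z gives the same grasp; the last joint's range is limited). The gripper opens to 85 mm and grips with 20 to 120 N. Pads are 22 mm wide; open, the fingers measure 114 mm over their backs; the gripper's body (76 mm by 85 mm) begins 54 mm behind the grasp point. The pads swing forward as they close: fully open they stand 13 mm farther back than shut.
Start: joints at [1.55, 0.385, 0.008, 0, -1.194, -0.259], TCP at [172.57, 600.682, 231.312] pointing down, gripper open.
Joint ranges: [-3.14, 3.14], [-1.21, 2.06], [-1.07, 1.41], [-3.16, 2.05], [-2.99, -0.16], [-3.1, 3.1]. Speed limits (rad/s): [2.79, 2.79, 3.14, 3.14, 3.14, 3.14].

## Interface

Orientations are given as a unit quaternion [x, y, z, w].
In Python, from bench import arm gives the robot as it stands.
- The arm moves only by the tool drive_tool, never from a script. Its argument "steps" is a list of rows, each a list of 5 numbers: the shift along the tool's x, y, z in m, then the turn about the tool's z in degrees, then the finger opening in m, from 0 to 0.0854. A call has 1 to 20 rows; each row shifts and turns the commanded pose from where the row before left it, along the tool's axes as they then stand; what a row does not reach is not made up. A row lasts 1/10 s, in which the tool goes at most 50 mm and 8.59 degrees, less where a joint would pass 70% of its speed; a pose out of reach is approached as far as the arm can. A call is refused whole if a number of a shift passes 0.05 or a number of a turn 8.59, either way. A call with a gripper value outside its range is refused whole. The fingers move at their own pace and stop on an object; the grip force is fixed at half the most. Time passes only in rows, so rows that do not move let the fingers close. It gives the time, the measured TCP pose, the force and the opening at its end, in the units of the state.
- arm.read_state(): the state, without advancing time (a new reading comes with each control period).
- arm.get_image(name): name is "scene" or "top"; returns (picture, depth): 400x640x3 uint8, blue, green, red; 400x640 float32, mm along the optical axis (not along the pixel's ray), 0 where there is no reading.
- arm.camera_params(name): a dict with "K" (3x3 intrinsics, pixels), "world_to_cam" (4x4, takes a point from world to camera coordinates). Camera axes: x right, y up, looking along -z (the intrinsics and any distortion apply to the point x, -y, -z); pixel columns grow to the right and rows downward; lengths in mm; the calibration is good to about 2 mm. A picture is of the moment at which its call begins. camera_params takes no time and is no camera call.
- arm.job_done(): hands the job in, once; it reports no verdict.
The state is a dict: "clock": time; "joints": joint angles; "joint_vel": joint speeds; "joint_efforts": joint torques, N m; "position": TCP position; "ee_rot": TCP orientation; "contact_force": force on the tool from outside, world axes, zero at the start; "wrist_torque": the same for the moment, N m; "gripper_width": finger opening in mm.
Only numpy, scipy, OpenCV 4.12 (cv2) and the standard library are available. Lean on these libraries where they do the work, as an engineer would, in place of code of your own. Each camera call takes 0.05 s, during which the arm holds its last target.

## Working session

There is one attempt and no reset: what is moved stays moved. The work goes in short steps, Python scripts to look and compute and a tool call to move; the robot and the scene stay as the last step left them, time stands still between calls to the robot, and variables do not carry over. Pictures are saved under pics/ and viewed, and the job is handed in when it is done.

Besides the shell and the picture viewer there is one more tool, called after "Emit:" by a JSON object that holds its "method" and its "body", one argument or row to a line. drive_tool: Moves the arm, as the interface text tells. Its arguments: {"type":"object","properties":{"steps":{"type":"array"}},"required":["steps"]}

```bash
mkdir -p pics; ls
cat > h.py <<'E'
import numpy as np, cv2
from bench import arm
def cam(n):
    p=arm.camera_params(n); return np.array(p["K"],float),np.array(p["world_to_cam"],float),p
def grab(n,tag):
    im,d=arm.get_image(n); cv2.imwrite(f"pics/{tag}.png",im); np.save(f"/tmp/{tag}.npy",d); return im,d
def pix(n,P):
    K,T,_=cam(n); c=T[:3,:3]@np.array(P,float)+T[:3,3]; q=K@np.array([c[0],-c[1],-c[2]]); return q[:2]/q[2]
def onz(n,u,v,z):
    K,T,_=cam(n); r=np.linalg.solve(K,[u,v,1]); r=np.array([r[0],-r[1],-r[2]])
    R=T[:3,:3].T; o=-R@T[:3,3]; d=R@r; s=(z-o[2])/d[2]; return o+s*d
def dep(n,u,v,d):
    K,T,_=cam(n); r=np.linalg.solve(K,[u,v,1])*d; r=np.array([r[0],-r[1],-r[2]])
    return T[:3,:3].T@(r-T[:3,3])
E
python3 - <<'E'
from h import *
for n in("scene","top"):
    grab(n,n+"0"); K,T,p=cam(n); print(n,K.tolist(),T.round(3).tolist(),[k for k in p])
print(arm.read_state())
E
```

```text
pics
scene [[398.2959911718101, 0.0, 326.08825510339403], [0.0, 398.2959911718101, 203.06936610331434], [0.0, 0.0, 1.0]] [[-0.002, 1.0, -0.006, 116.571], [-0.592, 0.004, 0.806, 271.895], [0.806, 0.005, 0.592, -1510.657], [0.0, 0.0, 0.0, 1.0]] ['K', 'world_to_cam']
top [[461.38144675121066, 0.0, 318.5825237519576], [0.0, 461.38144675121066, 201.52600529018483], [0.0, 0.0, 1.0]] [[-0.001, -1.0, -0.001, -104.714], [0.996, -0.001, 0.089, -589.396], [-0.089, -0.001, 0.996, -1277.004], [0.0, 0.0, 0.0, 1.0]] ['K', 'world_to_cam']
{'clock': 0.1, 'joints': array([ 1.54958944e+00,  3.85506143e-01,  6.77425078e-03, -4.22665395e-04,
       -1.19402125e+00, -2.58635715e-01]), 'joint_vel': array([ 0.0002908 , -0.00207153,  0.0040206 ,  0.00234949,  0.00123299,
       -0.00117688]), 'joint_efforts': array([-1.22174301e-04, -3.93317270e+01,  1.88930798e+01,  4.19789851e+00,
       -2.59839479e-03,  4.22852708e-06]), 'position': array([172.44913528, 600.19776328, 230.32142839]), 'ee_rot': array([ 9.90215608e-01, -1.39542302e-01, -7.91716361e-05,  9.94787346e-04]), 'contact_force': array([ 0.74379435, -0.19252097,  0.56206839]), 'wrist_torque': array([ 0.03665448, -0.02012992,  0.01534021]), 'gripper_width': 85.40711084528405}
```

View pics/top0.png

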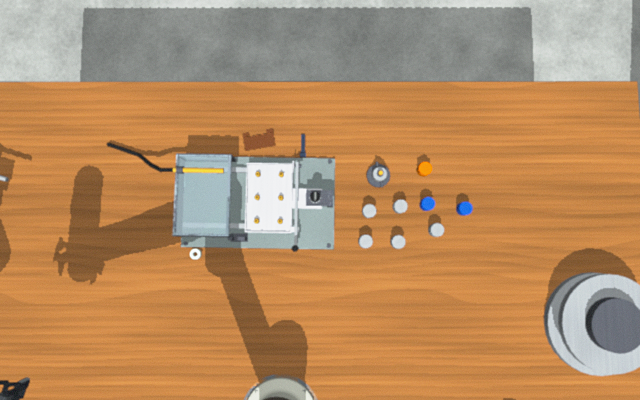

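View pics/scene0.png

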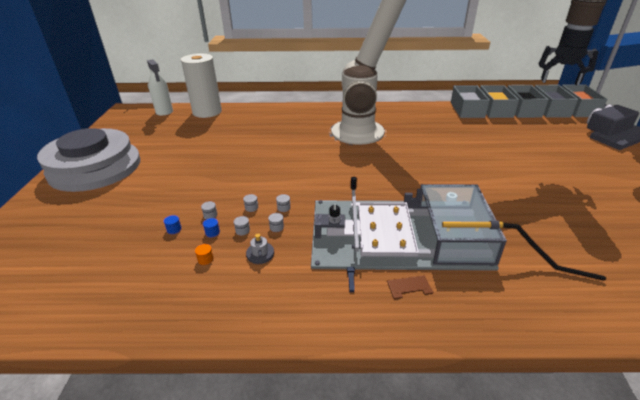

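Run:
```python
from h import *
im=cv2.imread("pics/top0.png"); c=im[125:265,160:340]; cv2.imwrite("pics/c1.png",cv2.resize(c,None,fx=4.4,fy=4.4,interpolation=cv2.INTER_CUBIC)[:600,:800])
c=im[150:260,345:480]; cv2.imwrite("pics/c2.png",cv2.resize(c,None,fx=5,fy=5,interpolation=cv2.INTER_CUBIC))
s=cv2.imread("pics/scene0.png"); c=s[170:300,295:515];cv2.imwrite("pics/c3.png",cv2.resize(c,None,fx=3.6,fy=3.6,interpolation=cv2.INTER_CUBIC))
```

```text
(no output)
```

View pics/c1.png

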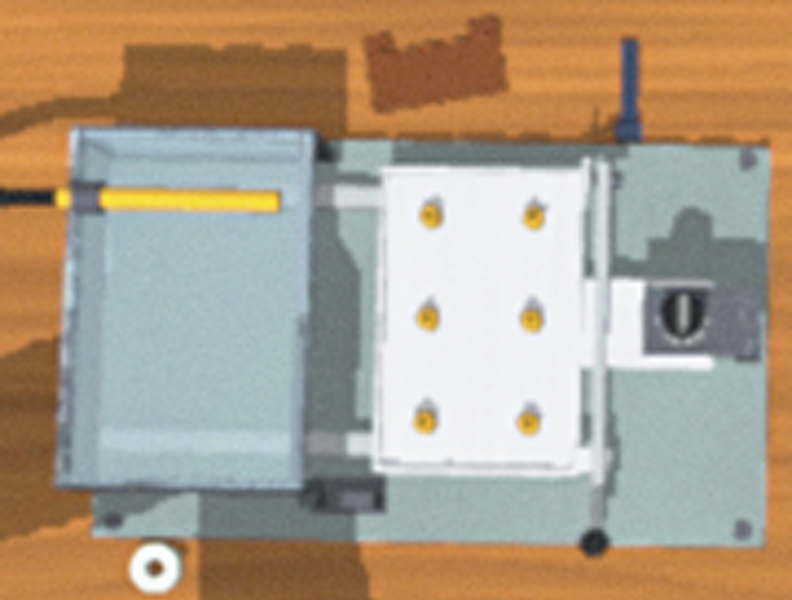

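View pics/c2.png

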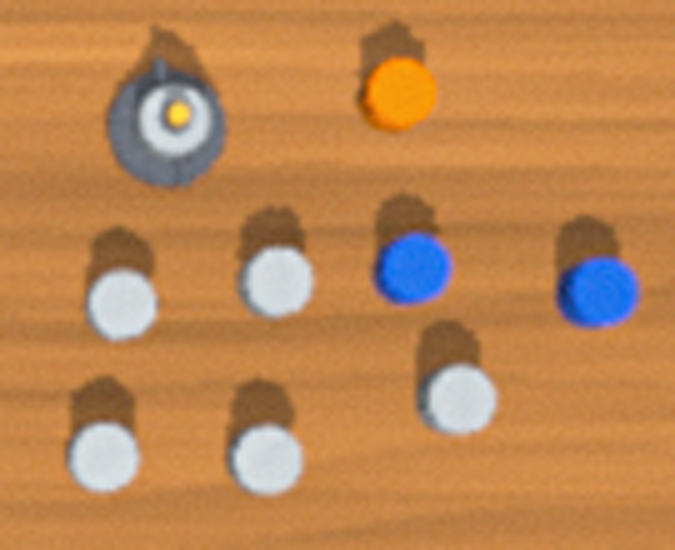

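View pics/c3.png

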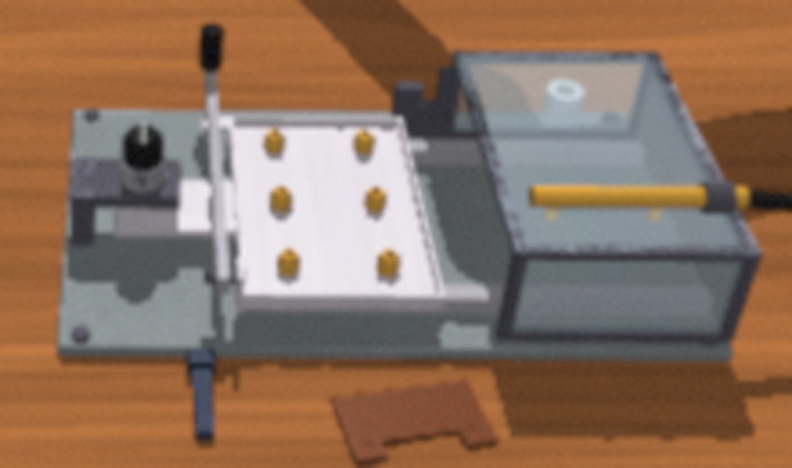

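```bash
cat >> h.py <<'E'
def tri(ut,us):
    # least squares 3D from both cameras
    from scipy.optimize import least_squares
    f=lambda P: np.r_[pix("top",P)-ut,pix("scene",P)-us]
    r=least_squares(f,[700,0,40]); return r.x,np.abs(r.fun).max()
E
python3 - <<'E'
from h import *
off=lambda l,ox,oy,s:[(ox+(a+.5)/s-.5,oy+(b+.5)/s-.5) for a,b in l]
pt=off([(122,304),(278,282),(104,457),(267,460),(460,399)],345,150,5)
d=np.load("/tmp/top0.npy")
for p in pt: print("pist",p,onz("top",*p,34).round(1), dep("top",*p,d[int(round(p[1])),int(round(p[0]))]).round(1))
sp=off([(425,421),(427,318),(430,215),(529,422),(531,319),(533,215)],160,125,4.4)
ss=off([(363,135),(375,192),(388,257),(275,135),(281,192),(289,256)],295,170,3.6)
for a,b in zip(sp,ss): print("sp",onz("top",*a,42).round(1),onz("scene",*b,44).round(1),tri(a,b)[0].round(1),tri(a,b)[1].round(1))
k=off([(683,314)],160,125,4.4)[0]; print("knob",onz("top",*k,91.5).round(1), dep("top",*k,d[int(round(k[1])),int(round(k[0]))]).round(1))
ks=off([(142,134)],295,170,3.6)[0]; print("knob",onz("scene",*ks,91.5))
l=off([(594,541)],160,125,4.4)[0]; print("latch",onz("top",*l,90).round(1), dep("top",*l,d[int(round(l[1])),int(round(l[0]))]).round(1))
ls=off([(211,30)],295,170,3.6)[0]; print("latch",onz("scene",*ls,90))
# color segmentation of silver pistons top & scene
for n in("top","scene"):
    im=cv2.imread(f"pics/{n}0.png"); d=np.load(f"/tmp/{n}0.npy")
    hsv=cv2.cvtColor(im,cv2.COLOR_BGR2HSV); m=((hsv[...,1]<50)&(hsv[...,2]>(185 if n=="top" else 150))).astype(np.uint8)
    if n=="top": m[:, :345]=0; m[:,480:]=0;m[:150]=0;m[260:]=0
    else: m[:,:150]=0;m[:,295:]=0;m[:190]=0;m[240:]=0
    c,lab,st,ce=cv2.connectedComponentsWithStats(m)
    for i in range(1,c):
        if st[i,4]>30: print(n,ce[i].round(2),st[i],onz(n,*ce[i],34).round(1))
E
```

```text
pist (369.0, 210.4) [ 563.5 -246.6   34. ] [ 563.6 -246.8   32. ]
pist (400.2, 206.0) [ 575.8 -334.3   34. ] [ 576.2 -335.1   28.9]
pist (365.4, 241.0) [ 478.  -235.7   34. ] [ 478.  -235.8   33. ]
pist (398.0, 241.6) [ 476.3 -326.5   34. ] [ 476.3 -327.3   29. ]
pist (436.6, 229.4) [ 510.1 -434.8   34. ] [ 510.2 -435.6   30.8]
sp [535.7  68.2  42. ] [537.5  67.7  44. ] [535.6  68.1  42.6] 0.0
sp [601.1  67.6  42. ] [603.6  66.9  44. ] [601.1  67.6  41.9] 0.0
sp [667.1  66.5  42. ] [671.2  65.6  44. ] [667.3  66.6  40.5] 0.0
sp [535.    2.5  42. ] [537.1   3.3  44. ] [535.    3.   42.4] 0.2
sp [600.4   1.6  42. ] [603.2   1.6  44. ] [600.4   1.8  41.7] 0.1
sp [667.    0.8  42. ] [669.9   0.7  44. ] [667.1   1.   41.5] 0.1
knob [598.4 -95.3  91.5] [598.4 -95.3  91.7]
knob [598.56937354 -95.43672864  91.5       ]
latch [460.6 -41.4  90. ] [460.6 -41.3  88.5]
latch [466.11827632 -41.44410754  90.        ]
top [379.49 174.45] [373 168  14  13  92] [ 665.2 -277.3   34. ]
top [400.6  205.88] [395 200  13  13 134] [ 576.1 -335.4   34. ]
top [369.1  210.64] [363 205  13  13 133] [ 562.8 -246.9   34. ]
top [437.03 229.7 ] [431 224  13  13 136] [ 509.3 -436.    34. ]
top [365.64 241.16] [360 235  13  13 137] [ 477.6 -236.3   34. ]
top [398.23 241.71] [392 236  13  13 137] [ 476.  -327.1   34. ]
scene [249.72 197.85] [244 195  13   7  72] [ 478.6 -327.7   34. ]
scene [282.68 197.91] [277 195  13   7  76] [ 479.5 -236.    34. ]
scene [207.82 205.2 ] [202 202  13   8  79] [ 512.1 -436.2   34. ]
scene [275.27 217.1 ] [269 213  14   9  97] [ 565.3 -247.6   34. ]
scene [240.65 220.3 ] [234 216  15   9  98] [ 578.  -335.6   34. ]
```

Candidates for a piston, by pixel in the top picture:
- Silver cups at (369,210), (400,206), (366,241), (398,242) and (437,230). All five have smooth crowns with bench under them.
- Not meant: blue at (428,203) and (465,208), orange at (425,168), and the socket stud at (379,174).

The crop confirms five pistons. The tray is on the left with its spigots, the knob is at (315,196) and the latch handle at (295,248). First I turn the tool so its y lies along world -x.

Emit:
{"method": "drive_tool", "body": {
  "steps": [
    [0,0,0,8.5,0.06],
    [0,0,0,8.5,0.06],
    [0,0,0,8.5,0.06],
    [0,0,0,8.5,0.06],
    [0,0,0,8.5,0.06],
    [0,0,0,8.5,0.06],
    [0,0,0,8.5,0.06],
    [0,0,0,8.5,0.06],
    [0,0,0,6,0.06],
    [0,0,0,0,0.06],
    [0,0,0,0,0.06]
  ]
}}

```text
clock: 1.2
position: [172.5, 600.5, 230.9]
ee_rot: [0.708, -0.707, 0.0, 0.0]
contact_force: [0.6, 0.3, 0.7]
gripper_width: 60.0
```

Emit:
{"method": "drive_tool", "body": {
  "steps": [
    [0.02,-0.03,0,0,0.06],
    [0.04,-0.03,0,0,0.06],
    [0.04,-0.03,0,0,0.06],
    [0.04,-0.03,0,0,0.06],
    [0.04,-0.03,0,0,0.06],
    [0.04,-0.03,0,0,0.06],
    [0.04,-0.03,0,0,0.06],
    [0.04,-0.03,0,0,0.06],
    [0.04,-0.03,0,0,0.06],
    [0.04,-0.03,0,0,0.06],
    [0.04,0,0,0,0.06],
    [0.04,0,0,0,0.06],
    [0.04,0,0,0,0.06],
    [0.04,0,0,0,0.06],
    [0.04,0,0,0,0.06],
    [0.04,0,0,0,0.06],
    [0.04,0,0,0,0.06],
    [0.04,0,0,0,0.06],
    [0.04,0,0,0,0.06],
    [0.04,0,0,0,0.06]
  ]
}}

```text
clock: 3.2
position: [471.9, -181.1, 231.5]
ee_rot: [0.708, -0.707, 0.0, -0.0]
contact_force: [0.6, -0.2, -0.5]
gripper_width: 59.9
```

```bash
cat > look.py <<'E'
import sys
from h import *
t=sys.argv[1]
im,d=grab("scene",t+"s"); im2,d2=grab("top",t+"t")
for n,i in(("scene",im),("top",im2)):
    hsv=cv2.cvtColor(i,cv2.COLOR_BGR2HSV); m=((hsv[...,1]<50)&(hsv[...,2]>(185 if n=="top" else 150))).astype(np.uint8)
    if n=="top": m[:, :340]=0; m[:,500:]=0;m[:150]=0;m[280:]=0
    else: m[:,:130]=0;m[:,300:]=0;m[:180]=0;m[250:]=0
    c,lab,st,ce=cv2.connectedComponentsWithStats(m)
    for k in range(1,c):
        if 40<st[k,4]<200: print(n,ce[k].round(1),st[k,2:],onz(n,*ce[k],34).round(1))
s=arm.read_state(); print(s["clock"],s["position"].round(1),s["joints"].round(2),s["gripper_width"])
E
python3 look.py a
```

```text
scene [249.8 197.9] [13  7 74] [ 478.9 -327.4   34. ]
scene [282.7 198. ] [13  7 78] [ 479.9 -236.    34. ]
scene [207.7 205.3] [13  8 82] [ 512.6 -436.3   34. ]
scene [275.4 217.1] [ 14   9 100] [ 565.4 -247.4   34. ]
scene [240.6 220.3] [ 15  10 101] [ 578.2 -335.6   34. ]
top [379.5 174.4] [14 13 92] [ 665.2 -277.3   34. ]
top [400.6 205.9] [ 12  13 133] [ 576.1 -335.3   34. ]
top [369.1 210.6] [ 13  13 133] [ 562.8 -246.9   34. ]
top [437.  229.7] [ 13  13 135] [ 509.4 -436.    34. ]
top [342.6 253.6] [ 12  40 134] [ 443.3 -171.8   34. ]
top [398.4 241.7] [ 12  13 133] [ 475.9 -327.6   34. ]
3.3 [ 471.7 -182.9  231. ] [-0.05  0.18 -0.28  0.   -1.11  0.04] 60.09767975124879
```

Emit:
{"method": "drive_tool", "body": {
  "steps": [
    [0.03,-0.004,0.02,0,0.06],
    [0.023,-0.003,0.04,0,0.06],
    [0,0,0.04,0,0.06],
    [0,0,0.04,0,0.06],
    [0,0,0.03,0,0.06],
    [0,0,0.02,0,0.06],
    [0,0,0.015,0,0.06],
    [0,0,0,0,0.06]
  ]
}}

```text
clock: 4.1
position: [477.6, -231.6, 24.2]
ee_rot: [0.707, -0.707, -0.002, 0.001]
contact_force: [-0.4, -0.2, -0.3]
gripper_width: 60.2
```

Emit:
{"method": "drive_tool", "body": {
  "steps": [
    [0.004,0,0.01,0,0.06],
    [0,0,0.007,0,0.06],
    [0,0,0,0,0.06],
    [0,0,0,0,0.03],
    [0,0,0,0,0.03],
    [0,0,0,0,0.03],
    [0,0,0,0,0.03],
    [0,0,0,0,0.03]
  ]
}}

```text
clock: 4.9
position: [479.4, -236.6, 10.1]
ee_rot: [-0.707, 0.707, -0.0, 0.0]
contact_force: [-2.2, 0.1, 6.4]
gripper_width: 36.6
```

Emit:
{"method": "drive_tool", "body": {
  "steps": [
    [0,0,-0.02,0,0.03],
    [0,0,-0.04,0,0.03],
    [-0.01,0,-0.04,0,0.03],
    [-0.03,-0.007,-0.01,0,0.03],
    [-0.04,-0.01,0,0,0.03],
    [-0.04,-0.01,0,0,0.03],
    [-0.04,-0.01,0,0,0.03],
    [-0.04,-0.01,0,0,0.03],
    [-0.04,-0.01,0,0,0.03],
    [-0.04,0,0,0,0.03],
    [-0.024,0,0,0,0.03],
    [0,0,0,0,0.03],
    [0,0,0,0,0.03]
  ]
}}

```text
clock: 6.2
position: [535.8, 67.9, 118.8]
ee_rot: [0.707, -0.707, -0.0, 0.0]
contact_force: [0.4, -0.3, -2.0]
gripper_width: 36.8
```

```bash
python3 look.py b
python3 - <<'E'
import cv2
s=cv2.imread("pics/bs.png"); cv2.imwrite("pics/b1.png",cv2.resize(s[130:290,300:520],None,fx=3.6,fy=3.6,interpolation=cv2.INTER_CUBIC))
E
```

```text
scene [249.8 197.9] [13  7 74] [ 478.9 -327.4   34. ]
scene [207.7 205.3] [13  8 82] [ 512.6 -436.3   34. ]
scene [275.4 217.1] [ 14   9 100] [ 565.4 -247.4   34. ]
scene [240.6 220.3] [ 14  10 100] [ 578.2 -335.8   34. ]
top [379.5 174.4] [14 13 93] [ 665.3 -277.2   34. ]
top [400.6 205.9] [ 12  13 133] [ 576.1 -335.3   34. ]
top [369.1 210.6] [ 13  14 134] [ 562.9 -246.9   34. ]
top [437.  229.7] [ 13  14 140] [ 509.4 -435.8   34. ]
top [398.2 241.8] [ 13  14 140] [ 475.9 -327.1   34. ]
6.3 [535.9  66.8 119. ] [ 0.42  0.35 -0.35 -0.   -0.86 -0.43] 36.57134801260362
```

View pics/b1.png

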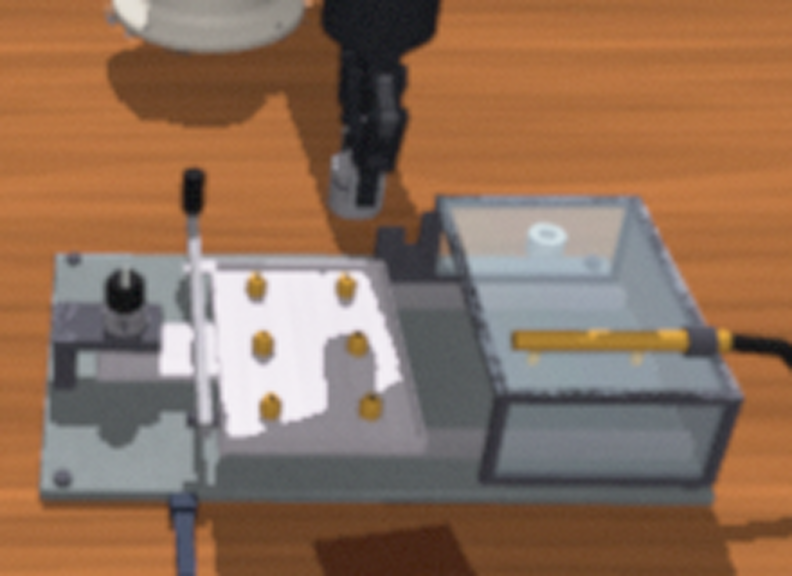

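Emit:
{"method": "drive_tool", "body": {
  "steps": [
    [0,-0.001,0.03,0,0.03],
    [0,0,0.025,0,0.03],
    [0,0,0.01,0,0.03],
    [0,0,0.007,0,0.03],
    [0,0,0.005,0,0.03],
    [0,0,0,0,0.03],
    [0,0,0,0,0.03]
  ]
}}

```text
clock: 7.0
position: [537.9, 67.6, 43.1]
ee_rot: [-0.707, 0.707, -0.0, 0.001]
contact_force: [-0.1, -1.0, -1.7]
gripper_width: 36.6
```

Emit:
{"method": "drive_tool", "body": {
  "steps": [
    [0,0,0.003,0,0.03],
    [0,0,0,0,0.052],
    [0,0,0,0,0.052],
    [0,0,0,0,0.052],
    [0,0,-0.02,0,0.052],
    [0,0,-0.04,0,0.052],
    [0,0,-0.025,0,0.052],
    [0.035,0,0,0,0.055],
    [0.04,-0.006,0,0,0.06],
    [0.04,-0.01,0,0,0.06],
    [0.04,-0.01,0,0,0.06],
    [0.04,0,0,0,0.06],
    [0.04,0,0,0,0.06],
    [0.04,0,0,0,0.06],
    [0.04,0,0,0,0.06],
    [0,0,0.01,0,0.06],
    [0,0,0,0,0.06]
  ]
}}

```text
clock: 8.7
position: [561.7, -248.0, 112.7]
ee_rot: [-0.706, 0.708, 0.002, -0.001]
contact_force: [1.0, 0.4, -0.1]
gripper_width: 59.9
```

```bash
python3 look.py c
python3 - <<'E'
import cv2
s=cv2.imread("pics/cs.png"); cv2.imwrite("pics/c_1.png",cv2.resize(s[130:290,300:520],None,fx=3.6,fy=3.6,interpolation=cv2.INTER_CUBIC))
E
```

```text
scene [249.7 197.9] [13  7 75] [ 479.1 -327.6   34. ]
scene [207.7 205.3] [13  8 82] [ 512.6 -436.3   34. ]
scene [275.4 217.1] [ 14   9 100] [ 565.4 -247.4   34. ]
scene [240.6 220.4] [ 15  10 102] [ 578.4 -335.6   34. ]
top [437.  229.7] [ 13  13 138] [ 509.3 -435.9   34. ]
top [398.2 241.7] [ 13  13 137] [ 476.  -327.1   34. ]
8.8 [ 562.8 -246.9  114. ] [-0.15  0.47 -0.17 -0.   -0.93  0.15] 60.23394904099167
```

View pics/c_1.png

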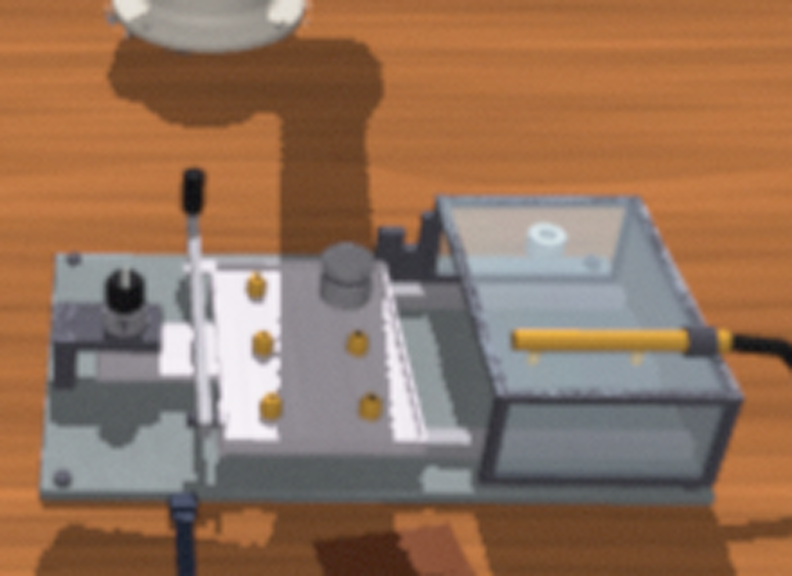

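The first piston stands upright on spigot 1. Next I pick the one at (564,-247).

Emit:
{"method": "drive_tool", "body": {
  "steps": [
    [0,-0.001,0.04,0,0.06],
    [0,0,0.035,0,0.06],
    [0,0,0.02,0,0.06],
    [0,0,0.01,0,0.06],
    [0,0,0,0,0.06],
    [0,0,0,0,0.03],
    [0,0,0,0,0.03],
    [0,0,0,0,0.03],
    [0,0,0,0,0.03]
  ]
}}

```text
clock: 9.7
position: [565.4, -247.5, 11.4]
ee_rot: [0.707, -0.707, 0.001, -0.001]
contact_force: [-0.4, 1.9, 5.8]
gripper_width: 36.8
```

Emit:
{"method": "drive_tool", "body": {
  "steps": [
    [0,0,-0.02,0,0.03],
    [0,0,-0.04,0,0.03],
    [0,0,-0.04,0,0.03],
    [-0.02,0,-0.01,0,0.03],
    [-0.04,-0.01,0,0,0.03],
    [-0.04,-0.01,0,0,0.03],
    [-0.04,-0.01,0,0,0.03],
    [-0.04,-0.008,0,0,0.03],
    [-0.04,0,0,0,0.03],
    [-0.04,0,0,0,0.03],
    [-0.04,0,0,0,0.03],
    [-0.015,0,0,0,0.03],
    [0,0,0.02,0,0.03],
    [0,0,0.02,0,0.03],
    [0,0,0,0,0.03]
  ]
}}

```text
clock: 11.2
position: [599.8, 66.6, 76.5]
ee_rot: [-0.707, 0.708, 0.002, -0.003]
contact_force: [0.1, -0.9, -1.3]
gripper_width: 37.0
```

Emit:
{"method": "drive_tool", "body": {
  "steps": [
    [0,-0.001,0.015,0,0.03],
    [0,0,0.01,0,0.03],
    [0,0,0.006,0,0.03],
    [0,0,0.003,0,0.03],
    [0,0,0,0,0.03]
  ]
}}

```text
clock: 11.7
position: [603.2, 67.2, 45.3]
ee_rot: [-0.707, 0.707, 0.0, -0.0]
contact_force: [-0.0, 0.5, -1.2]
gripper_width: 37.0
```

Emit:
{"method": "drive_tool", "body": {
  "steps": [
    [0,0,0.003,0,0.03],
    [0,0,0,0,0.03],
    [0,0,0,0,0.052],
    [0,0,0,0,0.052],
    [0,0,0,0,0.052],
    [0,0,-0.02,0,0.052],
    [0,0,-0.04,0,0.052],
    [0,0,-0.02,0,0.052],
    [0.035,0.01,0,0,0.055],
    [0.04,0.015,0,0,0.06],
    [0.04,0.02,0,0,0.06],
    [0.04,0.02,0,0,0.06],
    [0.04,0.02,0,0,0.06],
    [0.04,0.02,0,0,0.06],
    [0.04,0.02,0,0,0.06],
    [0.04,0,0,0,0.06],
    [0.04,0,0,0,0.06],
    [0.04,0,0,0,0.06],
    [0,0,0.01,0,0.06],
    [0,0,0,0,0.06]
  ]
}}

```text
clock: 13.7
position: [476.7, -327.7, 110.8]
ee_rot: [-0.706, 0.708, 0.002, -0.0]
contact_force: [-1.2, 0.2, 0.4]
gripper_width: 60.0
```

```bash
python3 look.py d
python3 - <<'E'
import cv2
s=cv2.imread("pics/ds.png"); cv2.imwrite("pics/d_1.png",cv2.resize(s[130:290,300:520],None,fx=3.6,fy=3.6,interpolation=cv2.INTER_CUBIC))
E
```

```text
scene [249.7 197.9] [13  7 75] [ 479.1 -327.6   34. ]
scene [207.7 205.4] [14  8 85] [ 513.  -436.2   34. ]
scene [263.2 241.5] [ 7 10 41] [ 659.8 -266.9   34. ]
top [379.4 174.5] [14 13 97] [ 665.1 -277.1   34. ]
13.8 [ 477.7 -326.8  112. ] [-0.32  0.42 -0.27 -0.   -0.89  0.32] 59.51704560248352
```

View pics/d_1.png

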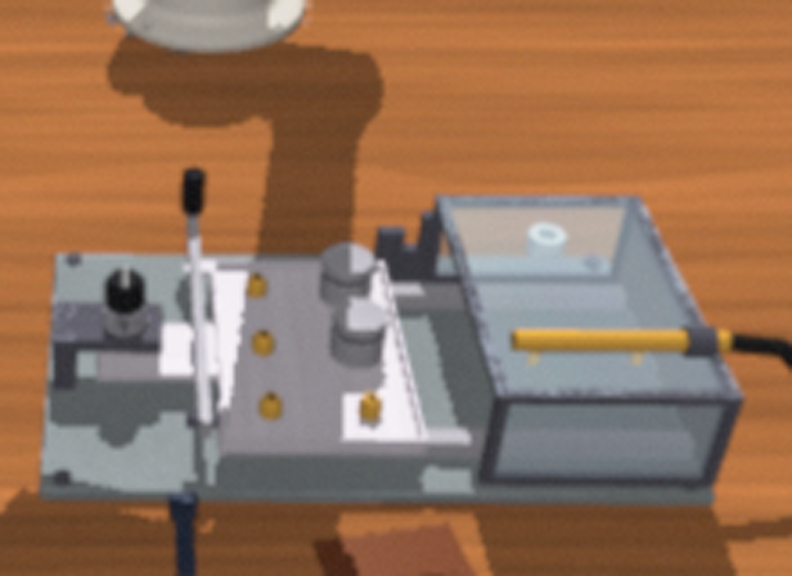

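Two are now seated. The piston at (577,-335) is no longer detected, so it is either in the arm's shadow or has been knocked. I'll look at it while I carry on with the one at (478,-327).

Emit:
{"method": "drive_tool", "body": {
  "steps": [
    [0.001,0,0.04,0,0.06],
    [0,0,0.035,0,0.06],
    [0,0,0.02,0,0.06],
    [0,0,0.008,0,0.06],
    [0,0,0,0,0.06],
    [0,0,0,0,0.03],
    [0,0,0,0,0.03],
    [0,0,0,0,0.03],
    [0,0,0,0,0.03]
  ]
}}

```text
clock: 14.7
position: [479.3, -328.7, 11.3]
ee_rot: [0.707, -0.707, 0.002, -0.001]
contact_force: [-1.8, 2.4, 6.5]
gripper_width: 36.7
```

Run:
```python
import cv2
s=cv2.imread("pics/ds.png"); cv2.imwrite("pics/d_2.png",cv2.resize(s[140:300,130:330],None,fx=3.6,fy=3.6,interpolation=cv2.INTER_CUBIC))
```

```text
(no output)
```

View pics/d_2.png

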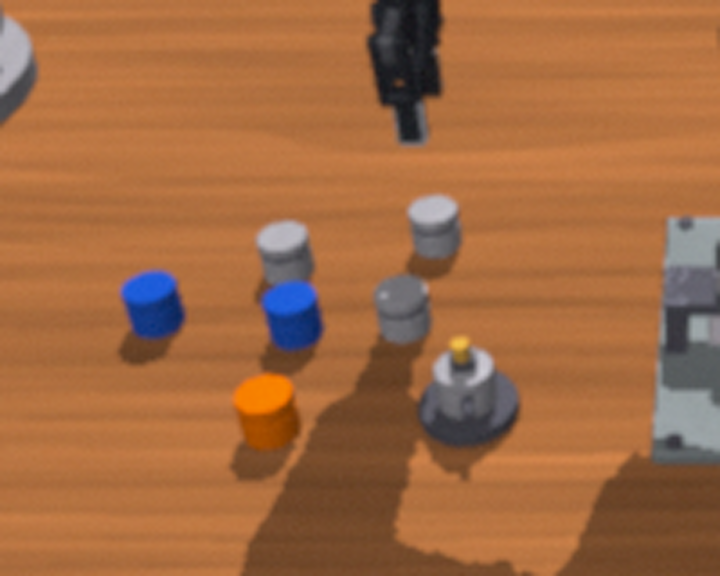

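It is only in shadow and hasn't moved. Next I carry the piston to spigot 3.

Emit:
{"method": "drive_tool", "body": {
  "steps": [
    [0,0,-0.02,0,0.03],
    [0,0,-0.04,0,0.03],
    [0,0,-0.04,0,0.03],
    [-0.02,-0.005,-0.01,0,0.03],
    [-0.04,-0.02,0,0,0.03],
    [-0.04,-0.02,0,0,0.03],
    [-0.04,-0.02,0,0,0.03],
    [-0.04,-0.02,0,0,0.03],
    [-0.04,-0.02,0,0,0.03],
    [-0.04,-0.02,0,0,0.03],
    [-0.04,-0.02,0,0,0.03],
    [-0.04,-0.02,0,0,0.03],
    [-0.04,-0.02,0,0,0.03],
    [-0.015,-0.005,0,0,0.03],
    [0,0,0.02,0,0.03],
    [0,0,0.02,0,0.03],
    [0,0,0,0,0.03],
    [0,0,0,0,0.03]
  ]
}}

```text
clock: 16.5
position: [668.1, 65.8, 79.4]
ee_rot: [-0.707, 0.707, 0.0, -0.0]
contact_force: [-0.4, -0.1, -0.7]
gripper_width: 36.3
```

Emit:
{"method": "drive_tool", "body": {
  "steps": [
    [0,0,0.015,0,0.03],
    [0,0,0.012,0,0.03],
    [0,0,0.007,0,0.03],
    [0,0,0.003,0,0.03],
    [0,0,0,0,0.03],
    [0,0,0,0,0.03]
  ]
}}

```text
clock: 17.1
position: [668.7, 66.5, 42.5]
ee_rot: [-0.707, 0.707, -0.0, 0.0]
contact_force: [0.8, -0.6, -1.4]
gripper_width: 37.0
```

Emit:
{"method": "drive_tool", "body": {
  "steps": [
    [0,0,0,0,0.052],
    [0,0,0,0,0.052],
    [0,0,0,0,0.052],
    [0,0,-0.02,0,0.052],
    [0,0,-0.04,0,0.052],
    [0,0,-0.03,0,0.052],
    [0.035,0.01,0,0,0.055],
    [0.04,0.011,0,0,0.06],
    [0.04,0.02,0,0,0.06],
    [0.04,0.02,0,0,0.06],
    [0.04,0.02,0,0,0.06],
    [0.04,0.01,0,0,0.06],
    [0.04,0,0,0,0.06],
    [0.04,0,0,0,0.06],
    [0.04,0,0,0,0.06],
    [0.04,0,0,0,0.06],
    [0.006,0,0.01,0,0.06],
    [0,0,0,0,0.06]
  ]
}}

```text
clock: 18.9
position: [575.7, -335.3, 120.4]
ee_rot: [-0.706, 0.708, 0.002, -0.0]
contact_force: [-1.5, 0.5, -1.0]
gripper_width: 60.1
```

```bash
python3 look.py e
python3 - <<'E'
import cv2
s=cv2.imread("pics/es.png"); cv2.imwrite("pics/e_1.png",cv2.resize(s[140:290,130:520],None,fx=2,fy=2,interpolation=cv2.INTER_CUBIC))
E
```

```text
scene [207.7 205.4] [14  8 85] [ 513.  -436.2   34. ]
scene [240.6 220.3] [ 15  10 101] [ 578.2 -335.6   34. ]
top [437.1 229.7] [ 13  13 139] [ 509.4 -436.    34. ]
top [343.2 276.6] [10  8 48] [ 379.9 -173.3   34. ]
19.0 [ 576.8 -333.8  121.9] [-0.28  0.54 -0.02 -0.   -1.01  0.28] 60.198882732312704
```

View pics/e_1.png

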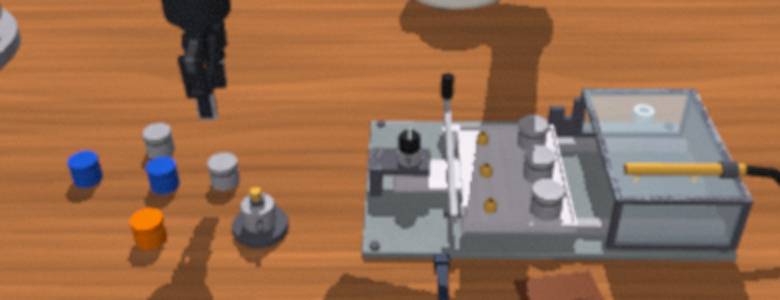

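Emit:
{"method": "drive_tool", "body": {
  "steps": [
    [0.001,0,0.04,0,0.06],
    [0,0,0.04,0,0.06],
    [0,0,0.022,0,0.06],
    [0,0,0.01,0,0.06],
    [0,0,0,0,0.06],
    [0,0,0,0,0.03],
    [0,0,0,0,0.03],
    [0,0,0,0,0.03],
    [0,0,0,0,0.03]
  ]
}}

```text
clock: 19.9
position: [578.6, -335.8, 12.9]
ee_rot: [0.707, -0.707, 0.002, -0.001]
contact_force: [-0.7, 2.8, 6.1]
gripper_width: 36.9
```

Emit:
{"method": "drive_tool", "body": {
  "steps": [
    [0,0,-0.02,0,0.03],
    [0,0,-0.04,0,0.03],
    [0,0,-0.04,0,0.03],
    [-0.02,0,-0.01,0,0.03],
    [-0.04,-0.02,0,0,0.03],
    [-0.04,-0.02,0,0,0.03],
    [-0.04,-0.02,0,0,0.03],
    [-0.04,-0.02,0,0,0.03],
    [-0.04,-0.01,0,0,0.03],
    [-0.04,0,0,0,0.03],
    [-0.04,0,0,0,0.03],
    [-0.036,0,0,0,0.03],
    [0,0,0.02,0,0.03],
    [0,0,0.02,0,0.03],
    [0,0,0,0,0.03],
    [0,0,0,0,0.03]
  ]
}}

```text
clock: 21.5
position: [666.9, 0.4, 80.0]
ee_rot: [-0.707, 0.707, 0.0, -0.001]
contact_force: [0.2, -0.3, -2.0]
gripper_width: 36.8
```

Emit:
{"method": "drive_tool", "body": {
  "steps": [
    [0,-0.001,0.015,0,0.03],
    [0,0,0.012,0,0.03],
    [0,0,0.006,0,0.03],
    [0,0,0.003,0,0.03],
    [0,0,0,0,0.03],
    [0,0,0,0,0.03]
  ]
}}

```text
clock: 22.1
position: [668.6, 0.4, 44.6]
ee_rot: [-0.707, 0.707, -0.0, 0.0]
contact_force: [0.1, 0.5, -1.5]
gripper_width: 36.9
```

Emit:
{"method": "drive_tool", "body": {
  "steps": [
    [0,0,0,0,0.052],
    [0,0,0,0,0.052],
    [0,0,0,0,0.052],
    [0,0,-0.02,0,0.052],
    [0,0,-0.04,0,0.052],
    [0,0,-0.03,0,0.052],
    [0.035,0.01,0,0,0.055],
    [0.042,0.02,0,0,0.06],
    [0.04,0.02,0,0,0.06],
    [0.04,0.02,0,0,0.06],
    [0.04,0.02,0,0,0.06],
    [0.04,0.02,0,0,0.06],
    [0.04,0.02,0,0,0.06],
    [0.04,0.02,0,0,0.06],
    [0.04,0.007,0,0,0.06],
    [0.04,0,0,0,0.06],
    [0.04,0,0.01,0,0.06],
    [0,0,0,0,0.06]
  ]
}}

```text
clock: 23.9
position: [509.6, -440.4, 122.6]
ee_rot: [-0.705, 0.709, 0.001, -0.0]
contact_force: [-1.4, 0.9, -0.7]
gripper_width: 60.5
```

```bash
python3 look.py f
python3 - <<'E'
import cv2
s=cv2.imread("pics/fs.png"); cv2.imwrite("pics/f_1.png",cv2.resize(s[140:290,130:520],None,fx=2,fy=2,interpolation=cv2.INTER_CUBIC))
E
```

```text
scene [207.8 205.4] [13  8 84] [ 512.9 -436.    34. ]
top [376.  174.5] [ 8 13 49] [ 665.  -267.3   34. ]
top [437.  229.7] [ 13  13 137] [ 509.2 -435.9   34. ]
24.0 [ 510.3 -437.1  123.6] [-0.47  0.55 -0.01 -0.   -1.02  0.47] 60.3380030124322
```

View pics/f_1.png

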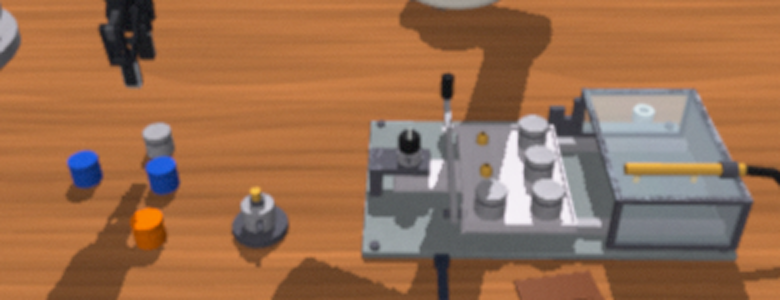

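Emit:
{"method": "drive_tool", "body": {
  "steps": [
    [-0.001,0,0.04,0,0.054],
    [0,0,0.04,0,0.054],
    [0,0,0.022,0,0.054],
    [0,0,0.011,0,0.054],
    [0,0,0,0,0.054],
    [0,0,0,0,0.03],
    [0,0,0,0,0.03],
    [0,0,0,0,0.03],
    [0,0,0,0,0.03]
  ]
}}

```text
clock: 24.9
position: [512.4, -436.0, 13.6]
ee_rot: [0.707, -0.707, 0.002, -0.001]
contact_force: [0.6, 1.1, 5.7]
gripper_width: 36.8
```

Emit:
{"method": "drive_tool", "body": {
  "steps": [
    [0,0,-0.02,0,0.03],
    [0,0,-0.04,0,0.03],
    [0,0,-0.04,0,0.03],
    [-0.02,0,-0.01,0,0.03],
    [-0.04,-0.01,0,0,0.03],
    [-0.04,-0.01,0,0,0.03],
    [-0.04,-0.01,0,0,0.03],
    [-0.04,-0.01,0,0,0.03],
    [-0.04,-0.01,0,0,0.03],
    [-0.04,-0.01,0,0,0.03],
    [-0.04,-0.01,0,0,0.03],
    [-0.04,-0.01,0,0,0.03],
    [-0.04,-0.01,0,0,0.03],
    [-0.04,0,0,0,0.03],
    [-0.018,0,0,0,0.03],
    [0,0,0.02,0,0.03],
    [0,0,0.02,0,0.03],
    [0,0,0,0,0.03],
    [0,0,0,0,0.03]
  ]
}}

```text
clock: 26.8
position: [600.8, 2.4, 81.0]
ee_rot: [-0.707, 0.707, 0.0, -0.001]
contact_force: [0.3, 0.8, -0.7]
gripper_width: 36.4
```

Emit:
{"method": "drive_tool", "body": {
  "steps": [
    [0,0,0.015,0,0.03],
    [0,0,0.012,0,0.03],
    [0,0,0.006,0,0.03],
    [0,0,0.003,0,0.03],
    [0,0,0,0,0.03],
    [0,0,0,0,0.052],
    [0,0,0,0,0.052],
    [0,0,0,0,0.052],
    [0,0,-0.02,0,0.052],
    [0,0,-0.04,0,0.052],
    [0,0,-0.04,0,0.052],
    [0,0,0,0,0.052]
  ]
}}

```text
clock: 28.0
position: [605.4, 3.0, 152.5]
ee_rot: [0.707, -0.707, 0.004, -0.005]
contact_force: [-0.4, 0.7, 0.2]
gripper_width: 51.7
```

```bash
python3 look.py g
python3 - <<'E'
import cv2
s=cv2.imread("pics/gs.png"); cv2.imwrite("pics/g_1.png",cv2.resize(s[170:300,130:520],None,fx=2,fy=2,interpolation=cv2.INTER_CUBIC))
s=cv2.imread("pics/gt.png"); cv2.imwrite("pics/g_2.png",cv2.resize(s[125:265,160:340],None,fx=4,fy=4,interpolation=cv2.INTER_CUBIC))
E
```

```text
top [379.5 174.4] [14 13 92] [ 665.2 -277.3   34. ]
28.1 [601.8   2.7 146.9] [ 0.27  0.41 -0.17 -0.   -0.98 -0.27] 52.05058024862985
```

View pics/g_1.png

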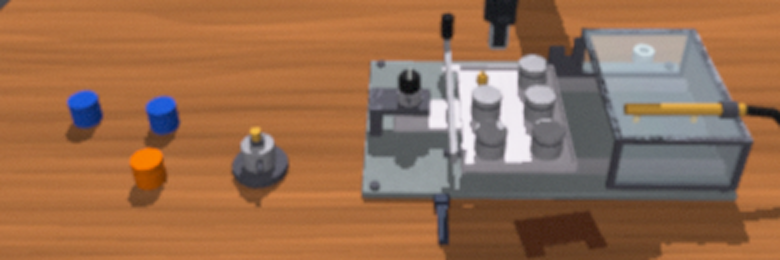

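View pics/g_2.png

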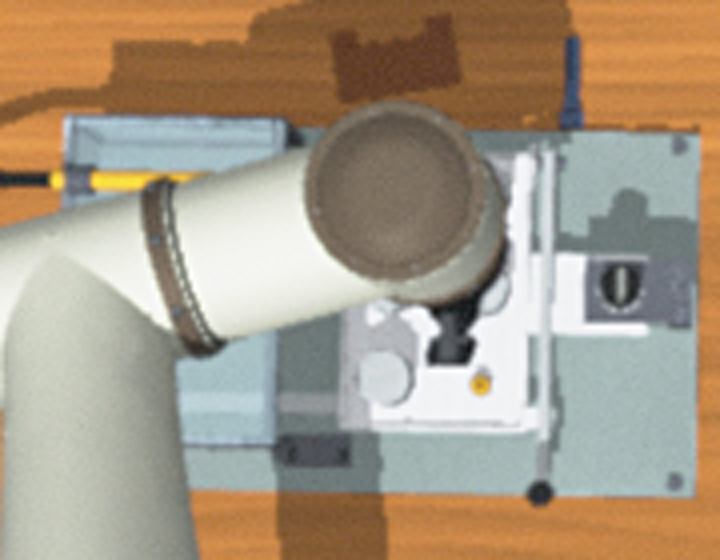

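All five stand on spigots; spigot 4 is left free. Now the plunger knob at (598.5,-95.4), with its top at 91.5.

Emit:
{"method": "drive_tool", "body": {
  "steps": [
    [0.03,0.003,0,0,0.05],
    [0.04,0,0,0,0.05],
    [0.028,0,0,0,0.05],
    [0,0,0.02,0,0.05],
    [0,0,0.02,0,0.05],
    [0,0,0,0,0.05],
    [0,0,0,0,0.05]
  ]
}}

```text
clock: 28.8
position: [597.7, -95.7, 104.4]
ee_rot: [-0.707, 0.707, 0.001, -0.001]
contact_force: [0.1, -0.6, 0.7]
gripper_width: 49.6
```

```bash
python3 look.py h
python3 - <<'E'
import cv2
s=cv2.imread("pics/hs.png"); cv2.imwrite("pics/h_1.png",cv2.resize(s[170:290,280:440],None,fx=5,fy=5,interpolation=cv2.INTER_CUBIC))
E
```

```text
top [379.5 174.4] [14 13 93] [ 665.3 -277.2   34. ]
28.9 [598.8 -95.4 106. ] [ 0.11  0.47 -0.2   0.   -0.9  -0.11] 50.04725709147112
```

View pics/h_1.png

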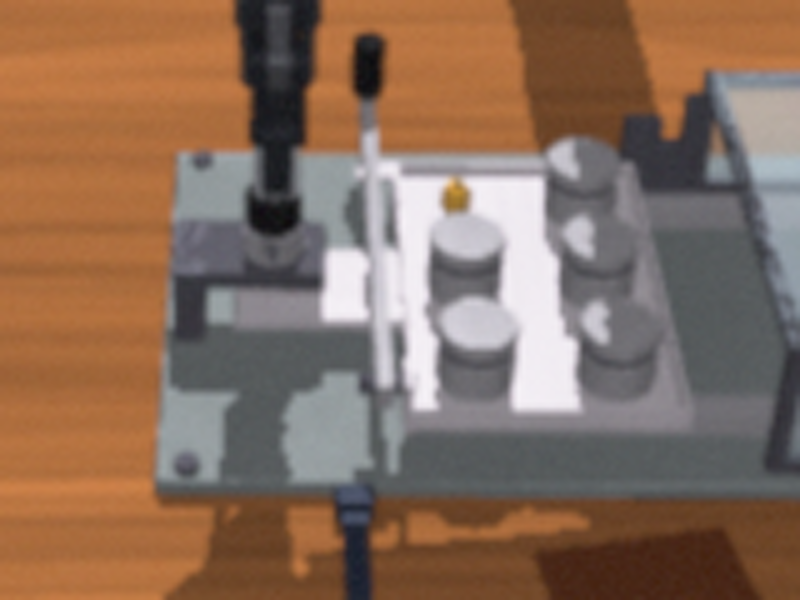

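Emit:
{"method": "drive_tool", "body": {
  "steps": [
    [0,0,0.015,0,0.05],
    [0,0,0.012,0,0.05],
    [0,0,0.006,0,0.05],
    [0,0,0,0,0.05],
    [0,0,0,0,0.02],
    [0,0,0,0,0.02],
    [0,0,0,0,0.02],
    [0,0,0,0,0.02]
  ]
}}

```text
clock: 29.7
position: [598.5, -95.6, 73.2]
ee_rot: [-0.707, 0.707, -0.0, 0.0]
contact_force: [-2.4, -0.0, 3.8]
gripper_width: 25.8
```

Emit:
{"method": "drive_tool", "body": {
  "steps": [
    [0,0,-0.004,0,0.02],
    [0,0,-0.004,0,0.02],
    [0,0,-0.004,0,0.02],
    [0,0,-0.002,0,0.02],
    [0,0,0,0,0.02],
    [0,0,0,0,0.02]
  ]
}}

```text
clock: 30.3
position: [598.1, -95.5, 85.6]
ee_rot: [-0.707, 0.707, 0.0, -0.0]
contact_force: [5.0, -0.4, -13.1]
gripper_width: 26.1
```

Emit:
{"method": "drive_tool", "body": {
  "steps": [
    [0,0,-0.001,0,0.02],
    [0,0,0,6,0.02],
    [0,0,0,6,0.02],
    [0,0,0,6,0.02],
    [0,0,0,6,0.02],
    [0,0,0,6,0.02],
    [0,0,0,6,0.02],
    [0,0,0,6,0.02],
    [0,0,0,6,0.02],
    [0,0,0,6,0.02],
    [0,0,0,6,0.02],
    [0,0,0,6,0.02],
    [0,0,0,5,0.02],
    [0,0,0,0,0.02],
    [0,0,0,0,0.02]
  ]
}}

```text
clock: 31.8
position: [598.9, -96.1, 87.3]
ee_rot: [-0.165, 0.986, -0.001, 0.001]
contact_force: [6.0, -3.1, -14.0]
gripper_width: 25.8
```

```bash
python3 -c "
from h import *
s=arm.read_state();print(s)"
```

```text
{'clock': 31.8, 'joints': array([ 1.07980523e-01,  4.87500260e-01, -2.22193894e-01,  1.30322268e-03,
       -8.59824366e-01, -1.34832066e+00]), 'joint_vel': array([ 0.00045345, -0.00044248,  0.00024661, -0.00049082,  0.00061662,
        0.00065609]), 'joint_efforts': array([ 1.38845421e+00, -4.84243906e+01,  1.64399046e+01,  3.52143377e+00,
       -1.75382148e+00, -5.88659837e-03]), 'position': array([598.93288942, -96.10610314,  87.30557007]), 'ee_rot': array([-1.64896373e-01,  9.86310567e-01, -5.29762071e-04,  6.09591014e-04]), 'contact_force': array([  5.97297059,  -3.13779728, -13.971699  ]), 'wrist_torque': array([-1.07988568, -1.89710051, -0.00220887]), 'gripper_width': 25.764137568006987}
```

Emit:
{"method": "drive_tool", "body": {
  "steps": [
    [0,0,0.003,0,0.02],
    [0,0,0.003,0,0.02],
    [0,0,0.001,0,0.02],
    [0,0,0,0,0.02]
  ]
}}

```text
clock: 32.2
position: [599.0, -96.1, 81.5]
ee_rot: [-0.165, 0.986, -0.001, 0.001]
contact_force: [4.8, -4.2, -6.3]
gripper_width: 25.8
```

Emit:
{"method": "drive_tool", "body": {
  "steps": [
    [0,0,0.001,0,0.02],
    [0,0,0,0,0.045],
    [0,0,0,0,0.045],
    [0,0,0,0,0.045],
    [0,0,-0.02,0,0.045],
    [0,0,-0.04,0,0.045],
    [0,0,-0.04,0,0.045],
    [0,0,0,0,0.045]
  ]
}}

```text
clock: 33.0
position: [601.6, -95.6, 186.4]
ee_rot: [-0.165, 0.986, -0.001, 0.006]
contact_force: [0.8, -0.7, 0.5]
gripper_width: 45.3
```

```bash
python3 look.py i
python3 - <<'E'
from h import *
s=cv2.imread("pics/is.png"); cv2.imwrite("pics/i_1.png",cv2.resize(s[170:290,280:440],None,fx=5,fy=5,interpolation=cv2.INTER_CUBIC))
s=cv2.imread("pics/it.png"); cv2.imwrite("pics/i_2.png",cv2.resize(s[125:265,160:340],None,fx=4,fy=4,interpolation=cv2.INTER_CUBIC))
print(pix("scene",[598.5,-95.4,91.5]),pix("scene",[598.5,-95.4,99.5]))
E
```

```text
top [379.5 174.4] [14 13 92] [ 665.2 -277.3   34. ]
33.1 [598.3 -95.2 180.7] [ 0.11  0.39 -0.12 -0.   -1.06 -1.35] 44.90349566994047
[334.09793176 206.84404397] [334.11649958 204.21564639]
```

View pics/i_1.png

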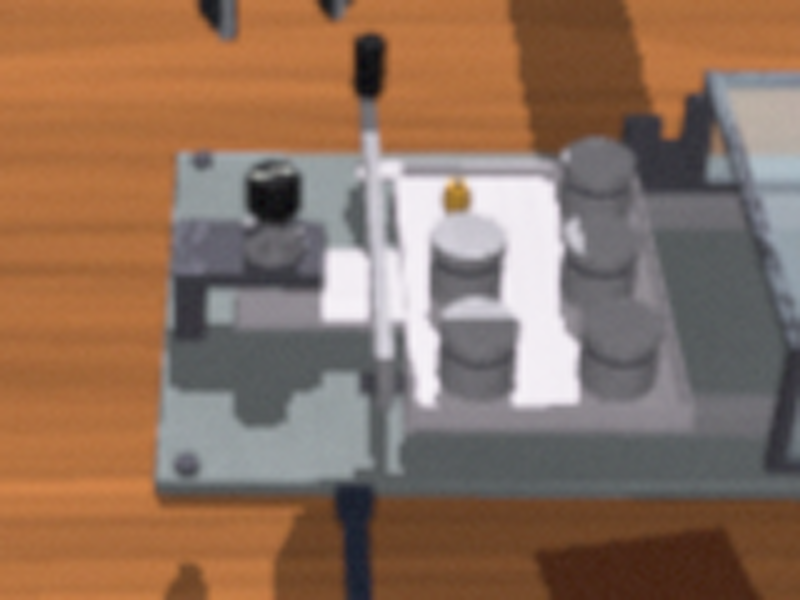

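View pics/i_2.png

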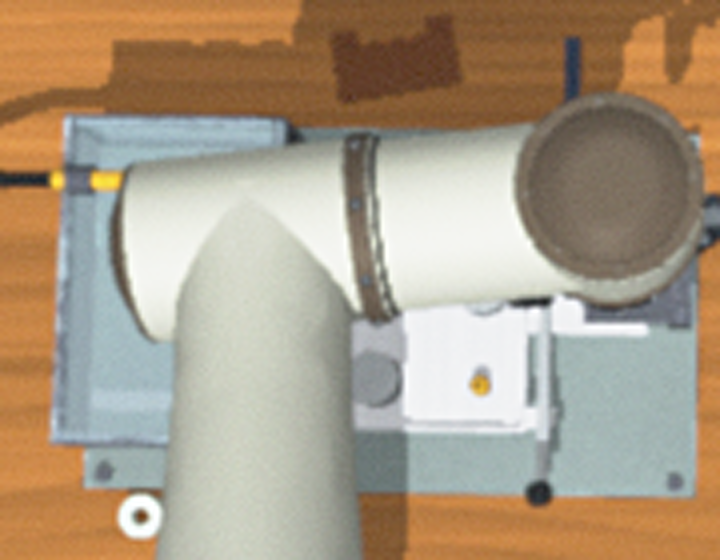

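The knob now stands raised, with a gap above its collar, so the plunger is retracted. Next is the latch handle.

Run:
```python
from h import *
for x in (459,463,466): print(x,[pix("scene",[x,-41.4,z]).round(1) for z in (90,54)],pix("top",[x,-41.4,90]).round(1))
s=cv2.imread("pics/is.png"); cv2.imwrite("pics/i_3.png",cv2.resize(s[165:205,335:375],None,fx=14,fy=14,interpolation=cv2.INTER_NEAREST))
```

```text
459 [array([353.1, 176.6]), array([352.7, 187.5])] [294.6 248.2]
463 [array([353.2, 177.4]), array([352.8, 188.3])] [294.6 246.7]
466 [array([353.3, 177.9]), array([352.8, 188.9])] [294.6 245.5]
```

View pics/i_3.png

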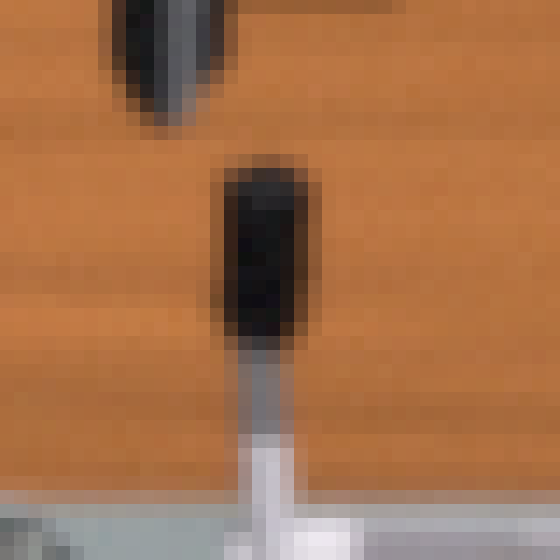

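Emit:
{"method": "drive_tool", "body": {
  "steps": [
    [0,0,0,8,0.05],
    [0,0,0,8,0.05],
    [0,0,0,3,0.05],
    [0.03,0.014,0,0,0.05],
    [0.04,0.02,0,0,0.05],
    [0.04,0.02,0,0,0.05],
    [0.025,0,0,0,0.05],
    [0,0,0.04,0,0.05],
    [0,0,0,0,0.05],
    [0,0,0,0,0.05]
  ]
}}

```text
clock: 34.1
position: [462.7, -41.7, 138.7]
ee_rot: [0.0, 1.0, -0.001, -0.002]
contact_force: [0.4, -0.2, 0.5]
gripper_width: 50.2
```

Emit:
{"method": "drive_tool", "body": {
  "steps": [
    [0.001,0,0.03,0,0.05],
    [0,0,0.025,0,0.05],
    [0,0,0.015,0,0.05],
    [0,0,0.006,0,0.05],
    [0,0,0,0,0.05],
    [0,0,0,0,0.012],
    [0,0,0,0,0.012],
    [0,0,0,0,0.012],
    [0,0,0,0,0.012],
    [0,0,0,0,0.012]
  ]
}}

```text
clock: 35.1
position: [463.1, -41.4, 64.4]
ee_rot: [0.0, 1.0, 0.0, 0.001]
contact_force: [-0.6, -0.3, 6.4]
gripper_width: 15.7
```

Gripped: 15.7 mm, with the same pad squeeze as before. Now I lift about 30 mm along the arc.

Emit:
{"method": "drive_tool", "body": {
  "steps": [
    [-0.001,0,-0.006,0,0.012],
    [-0.001,0,-0.006,0,0.012],
    [-0.001,0,-0.006,0,0.012],
    [-0.001,0,-0.006,0,0.012],
    [-0.001,0,-0.006,0,0.012],
    [0,0,-0.002,0,0.012],
    [0,0,0,0,0.012],
    [0,0,0,0,0.012]
  ]
}}

```text
clock: 35.9
position: [470.3, -41.1, 96.2]
ee_rot: [-0.0, 1.0, 0.0, 0.003]
contact_force: [8.4, -2.9, -5.9]
gripper_width: 15.9
```

```bash
python3 look.py j
python3 - <<'E'
from h import *
s=cv2.imread("pics/js.png"); cv2.imwrite("pics/j_1.png",cv2.resize(s[140:290,290:510],None,fx=3.6,fy=3.6,interpolation=cv2.INTER_CUBIC))
E
```

```text
top [379.5 174.5] [14 13 93] [ 665.  -277.3   34. ]
36.0 [470.3 -41.1  96.2] [ 0.26  0.28 -0.55  0.   -0.74 -1.83] 16.037382660681576
```

View pics/j_1.png

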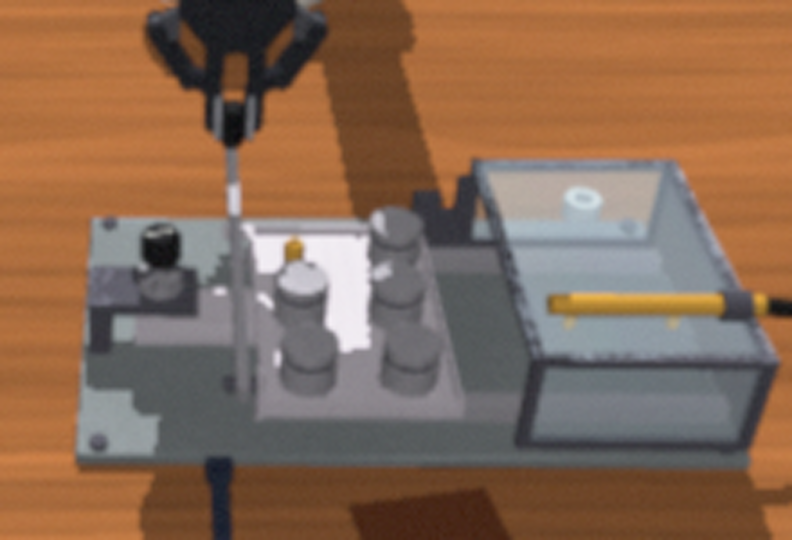

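Emit:
{"method": "drive_tool", "body": {
  "steps": [
    [0,0.004,0,0,0.012],
    [0,0.008,0,0,0.012],
    [0,0.01,0,0,0.012],
    [-0.001,0.012,0,0,0.012],
    [0,0.012,0,0,0.012],
    [0,0.012,0,0,0.012],
    [0,0.012,0,0,0.012],
    [0,0.012,0,0,0.012],
    [0,0.012,0,0,0.012],
    [0,0.012,0,0,0.012],
    [0,0.012,0,0,0.012],
    [0,0.012,0,0,0.012],
    [0,0.01,0,0,0.012],
    [0,0.008,0,0,0.012],
    [0,0.006,0,0,0.012],
    [0,0.004,0,0,0.012],
    [0,0,0,0,0.012],
    [0,0,0,0,0.012]
  ]
}}

```text
clock: 37.8
position: [473.1, 119.0, 96.7]
ee_rot: [-0.0, 1.0, 0.002, 0.005]
contact_force: [12.9, 1.9, -6.6]
gripper_width: 15.8
```

```bash
python3 look.py k
python3 - <<'E'
from h import *
s=cv2.imread("pics/ks.png"); cv2.imwrite("pics/k_1.png",cv2.resize(s[140:290,290:510],None,fx=3.6,fy=3.6,interpolation=cv2.INTER_CUBIC))
E
```

```text
top [379.4 174.5] [14 13 93] [ 665.1 -277.1   34. ]
37.9 [473.1 119.   96.7] [ 0.58  0.3  -0.51  0.   -0.75 -2.15] 16.112912910155266
```

View pics/k_1.png

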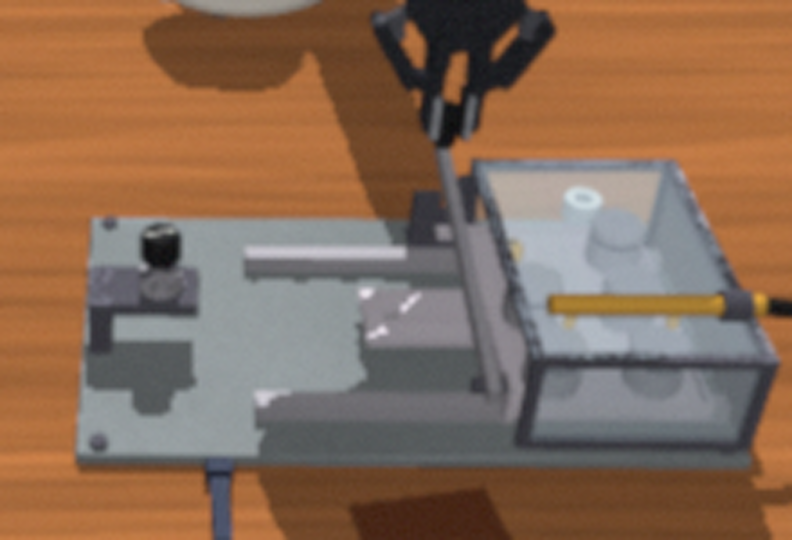

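Emit:
{"method": "drive_tool", "body": {
  "steps": [
    [-0.002,0.002,0,0,0.012],
    [-0.002,0.002,0,0,0.012],
    [0,0.002,0,0,0.012],
    [0,0.002,0,0,0.012],
    [0,0.002,0,0,0.012],
    [0,0,0,0,0.012]
  ]
}}

```text
clock: 38.5
position: [472.6, 124.0, 95.1]
ee_rot: [0.0, 1.0, -0.002, -0.0]
contact_force: [9.4, -11.4, -5.8]
gripper_width: 16.0
```

Emit:
{"method": "drive_tool", "body": {
  "steps": [
    [0,-0.002,0,0,0.012],
    [0.002,0,0.006,0,0.012],
    [0.002,0,0.006,0,0.012],
    [0.002,0,0.006,0,0.012],
    [0.002,0,0.006,0,0.012],
    [0.001,0,0.005,0,0.012],
    [0,0,0,0,0.012],
    [0,0,0,0,0.012]
  ]
}}

```text
clock: 39.3
position: [465.6, 124.1, 67.4]
ee_rot: [-0.001, 1.0, -0.0, 0.002]
contact_force: [7.3, -7.8, -0.7]
gripper_width: 15.9
```

```bash
python3 look.py l
python3 - <<'E'
from h import *
s=cv2.imread("pics/ls.png"); cv2.imwrite("pics/l_1.png",cv2.resize(s[150:260,370:510],None,fx=5,fy=5,interpolation=cv2.INTER_CUBIC))
E
```

```text
top [379.5 174.4] [14 13 94] [ 665.2 -277.3   34. ]
39.4 [465.6 124.1  67.5] [ 0.6   0.34 -0.55  0.   -0.67 -2.17] 16.063966101445093
```

View pics/l_1.png

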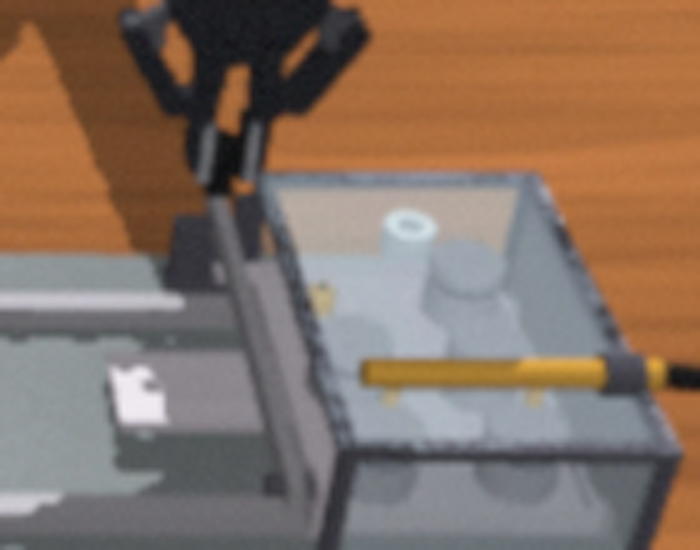

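Emit:
{"method": "drive_tool", "body": {
  "steps": [
    [0.001,0,0.002,0,0.012],
    [0,0,0.002,0,0.012],
    [0,0,0,0,0.012],
    [0,0,0,0,0.012]
  ]
}}

```text
clock: 39.8
position: [464.6, 124.0, 64.7]
ee_rot: [-0.001, 1.0, -0.0, 0.002]
contact_force: [4.6, -7.2, 9.3]
gripper_width: 15.7
```

Emit:
{"method": "drive_tool", "body": {
  "steps": [
    [0,-0.001,0,0,0.04],
    [0,-0.001,0,0,0.04],
    [0,0,0,0,0.04],
    [0,0,-0.02,0,0.04],
    [0,0,-0.04,0,0.04],
    [0,0,-0.04,0,0.04],
    [0.03,0,-0.04,0,0.04],
    [0.03,-0.03,-0.02,0,0.04],
    [0,-0.04,0,0,0.04],
    [0,-0.04,0,0,0.04],
    [0,-0.04,0,0,0.04],
    [0,-0.04,0,0,0.04],
    [0,-0.04,0,0,0.04],
    [0,-0.04,0,0,0.04],
    [0,-0.04,0,0,0.04],
    [0,-0.04,0,0,0.04],
    [0,0,0,0,0.04],
    [0,0,0,0,0.04]
  ]
}}

```text
clock: 41.6
position: [401.4, -227.7, 221.6]
ee_rot: [0.001, 1.0, 0.0, -0.001]
contact_force: [0.3, 0.2, -0.2]
gripper_width: 39.9
```

```bash
python3 look.py m
python3 - <<'E'
from h import *
s=cv2.imread("pics/ms.png"); cv2.imwrite("pics/m_1.png",cv2.resize(s[140:290,290:510],None,fx=3.6,fy=3.6,interpolation=cv2.INTER_CUBIC))
s=cv2.imread("pics/mt.png"); cv2.imwrite("pics/m_2.png",cv2.resize(s[125:265,160:340],None,fx=4,fy=4,interpolation=cv2.INTER_CUBIC))
for z,dz in ((90,0),):print("home handle pred top",pix("top",[463,124.5,90]),pix("scene",[463,124.5,90]),pix("scene",[463,124.5,54]))
E
```

```text
41.7 [ 401.8 -226.6  222. ] [-0.16  0.11 -0.39 -0.   -1.07 -1.41] 39.94287875988665
home handle pred top [232.31687275 246.71525382] [414.20049767 177.08495843] [412.58156542 188.04175788]
```

View pics/m_1.png

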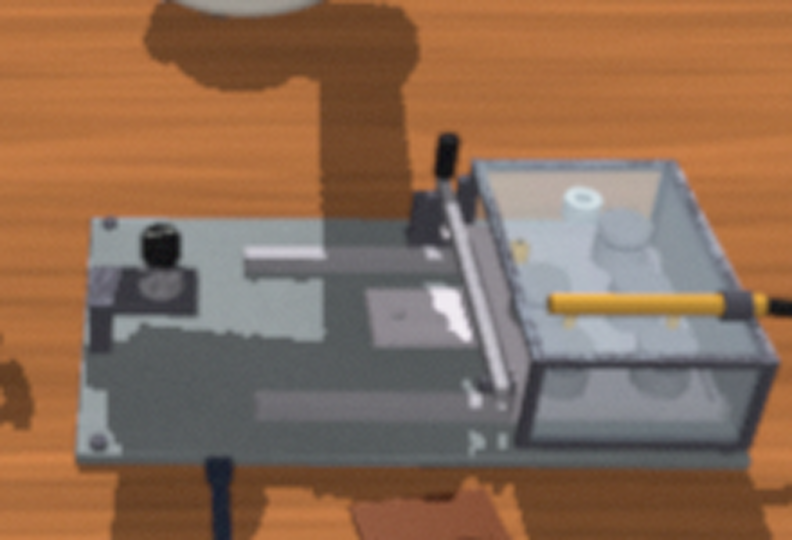

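View pics/m_2.png

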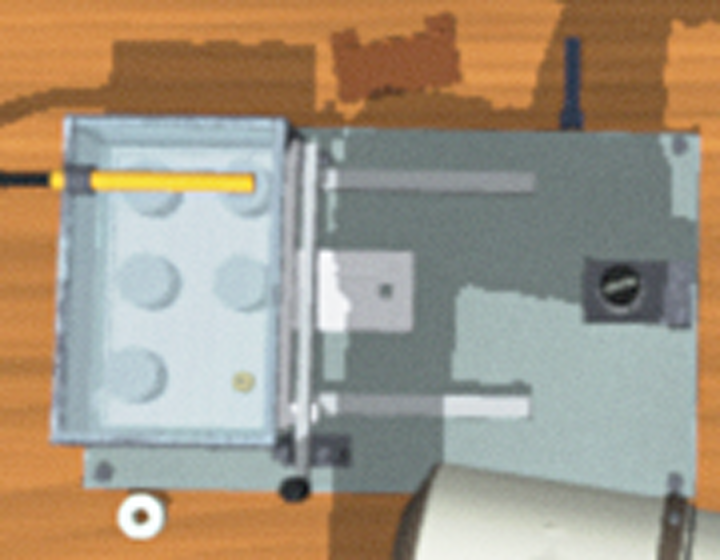

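Tray and bar look home. I'll check the travel and the bar height more finely.

Run:
```python
from h import *
a=cv2.imread("pics/top0.png");b=cv2.imread("pics/mt.png")
def cen(im,x0,x1,y0,y1):
    g=cv2.cvtColor(im,cv2.COLOR_BGR2GRAY)[y0:y1,x0:x1].astype(float); w=np.clip(70-g,0,None); ys,xs=np.mgrid[y0:y1,x0:x1]
    return (w*xs).sum()/w.sum(),(w*ys).sum()/w.sum()
pa=cen(a,288,302,242,254); pb=cen(b,226,241,243,254)
print(pa,pb,onz("top",*pa,90),onz("top",*pb,90))
da=np.load("/tmp/top0.npy");db=np.load("/tmp/mt.npy")
for p,d in((pa,da),(pb,db)):
    print(dep("top",*p,np.median(d[int(p[1]):int(p[1])+2,int(p[0]):int(p[0])+2])))
for n,t0,t1 in(("top","top0","mt"),):
  for z,im in((0,a),(1,b)):
    cv2.imwrite(f"pics/n_{z}.png",cv2.resize(im[150:258,(222 if z else 284):(222 if z else 284)+40],None,fx=5,fy=5,interpolation=cv2.INTER_CUBIC))
x=np.hstack([cv2.imread("pics/n_0.png"),cv2.imread("pics/n_1.png")]);cv2.imwrite("pics/n.png",x)
s=cv2.imread("pics/ms.png"); cv2.imwrite("pics/n2.png",cv2.resize(s[170:215,395:435],None,fx=13,fy=13,interpolation=cv2.INTER_CUBIC))
```

```text
(np.float64(294.6020671834625), np.float64(247.81912144702844)) (np.float64(233.82905982905982), np.float64(246.83048433048432)) [459.91426951 -41.393088    90.        ] [462.69067242 120.46749926  90.        ]
[459.8927139  -41.28698935  87.98091611]
[462.66107317 121.11266691  86.48744745]
```

View pics/n.png

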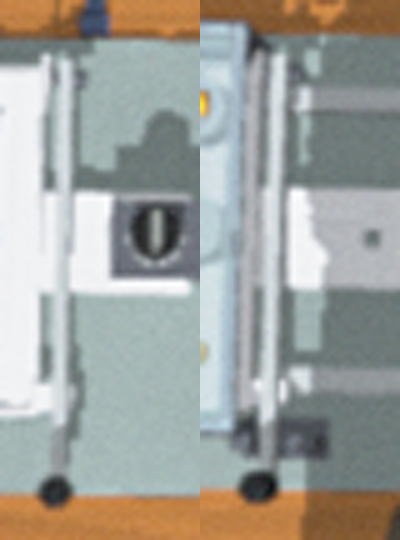

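View pics/n2.png

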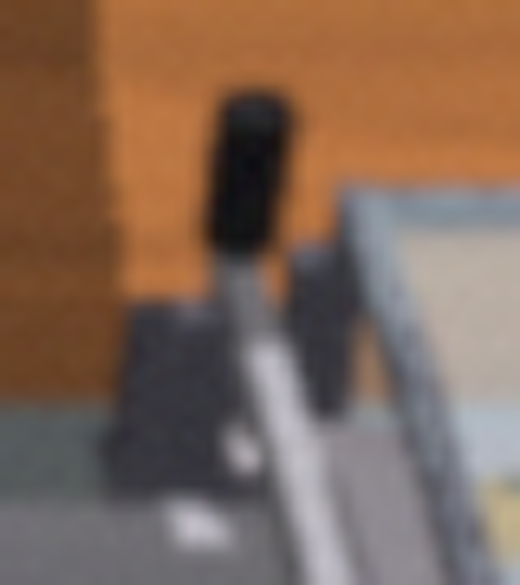

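Run:
```python
from h import *
a=cv2.imread("pics/scene0.png");b=cv2.imread("pics/ms.png")
def cen(im,x0,x1,y0,y1):
    g=cv2.cvtColor(im,cv2.COLOR_BGR2GRAY)[y0:y1,x0:x1].astype(float); w=np.clip(60-g,0,None); ys,xs=np.mgrid[y0:y1,x0:x1]
    return (w*xs).sum()/w.sum(),(w*ys).sum()/w.sum()
pa=cen(a,346,361,174,188.__int__()); pb=cen(b,408,420,174,188)
print(pa,pb,onz("scene",*pa,74),onz("scene",*pb,74))
# tray floor plate via piston crowns in hood (glass refraction none) top: z 64
t=cv2.imread("pics/mt.png"); cv2.imwrite("pics/o.png",cv2.resize(t[150:240,170:245],None,fx=8,fy=6.6,interpolation=cv2.INTER_CUBIC)[:600])
# tongue hole: known loading position = under the knob (598.5,-95.4); tongue z~?
cv2.imwrite("pics/o2.png",cv2.resize(t[180:215,235:270],None,fx=14,fy=14,interpolation=cv2.INTER_NEAREST))
for z in(12,20,30): print(z,pix("top",[600,70.6,z]),onz("top",256.5,197.7,z))
```

```text
File "<stdin>", line 6
    pa=cen(a,346,361,174,188.__int__()); pb=cen(b,408,420,174,188)
                            ^
SyntaxError: invalid decimal literal
```

Run:
```python
from h import *
a=cv2.imread("pics/scene0.png");b=cv2.imread("pics/ms.png")
def cen(im,x0,x1,y0,y1):
    g=cv2.cvtColor(im,cv2.COLOR_BGR2GRAY)[y0:y1,x0:x1].astype(float); w=np.clip(60-g,0,None); ys,xs=np.mgrid[y0:y1,x0:x1]
    return (w*xs).sum()/w.sum(),(w*ys).sum()/w.sum()
pa=cen(a,346,361,174,188); pb=cen(b,408,420,174,188)
print(pa,pb,onz("scene",*pa,74),onz("scene",*pb,74))
t=cv2.imread("pics/mt.png")
cv2.imwrite("pics/o2.png",cv2.resize(t[180:215,235:270],None,fx=14,fy=14,interpolation=cv2.INTER_NEAREST))
d=np.load("/tmp/mt.npy")
for z in(12,20,30): print(z,pix("top",[600,70.6,z]),onz("top",256.5,197.7,z))
print(dep("top",252,193,d[193,252]))
```

```text
(np.float64(353.08292147171886), np.float64(182.7715540911587)) (np.float64(413.52937613567536), np.float64(182.88794669897032)) [465.50785851 -41.32359627  74.        ] [467.37769497 123.88784223  74.        ]
12 [257.03129782 198.30328941] [601.7339648   72.13767439  12.        ]
20 [256.6547894  198.03261061] [600.9497928   71.05021619  20.        ]
30 [256.17766668 197.68959834] [599.9695778   69.69089343  30.        ]
[613.79029278  83.18618159  25.54677636]
```

View pics/o2.png

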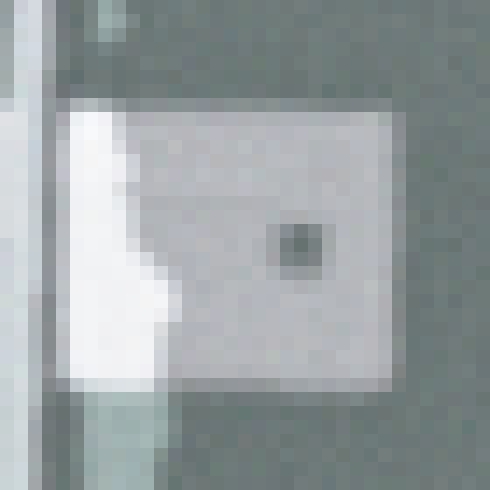

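```bash
python3 -c "
from h import *
print(arm.job_done())"
```

```text
the job is handed in; nothing more can be done
None
```

The job is done and handed in at about 42 s of the 210 s allowed.

- **Pistons:** all five stand mouth down on spigots 1, 2, 3, 5 and 6, one to each. The pictures show all five upright, and in the last one they are inside the hood. Spigot 4 is empty.
- **Plunger:** I pulled it up about 14 mm, twisted it about 71° (1.24 rad) clockwise and lowered it into the rest notch. After I let go, the pictures showed the knob still raised.
- **Tray and latch:** I lifted the bar about 32 mm and ran the tray in until it met resistance of about 11 N. Then I lowered the bar into the keeper notch and let go.

**Last checks:**
- **Tray travel:** the readings differ a little. The arm gave 165.4 mm, the scene camera 165.2 mm and the index hole about 167 mm. A rough top-camera reading of the handle gave about 162 mm, which I judged biased.
- **Bar:** the handle is back at its lying height (image row 182.9 now, 182.8 before), and the bar sits between the keeper's nose and back stop.
- **Knock:** I saw no piston move. One dropped out of detection for a moment, but it was only in the arm's shadow.
- **Other parts:** the robot touched nothing else, and the other parts look unmoved in the pictures.

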